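# Refit the fuse box cover

### The arm

A 6-joint arm with a two-finger parallel gripper is mounted at the origin on a cart in front of the work surface, level with it; the furniture and walls round the work are solid. World frame = base frame: x ahead of the robot, y to its left, z up, the work surface at z = 0. Lengths are in m, angles in degrees, forces in N, time in s.
With the tool pointing down it reaches from about 0.35 to 0.875 m from the base axis. Payload 4.2 kg.
Tool frame: the origin (TCP) lies midway between the tips of the shut fingers; the grasp point (between the pads) lies 19 mm behind it; z points along the fingers, y is the line along which they close (so a half turn about z gives the same grasp; the last joint's range is limited). The gripper opens to 87 mm and grips with 3 to 60 N. Pads are 19 mm wide; open, the fingers measure 117 mm over their backs; the gripper's body (75 mm by 190 mm) begins 51 mm behind the grasp point.
Start: joints at [86.895, 22.042, 0.453, 0, -68.411, -14.817], TCP at [0.192, 0.595, 0.223] pointing down, gripper open.
Joint ranges: [-179.83, 179.83], [-69.29, 118.12], [-61.27, 80.66], [-181.25, 117.63], [-171.15, -9.14], [-177.46, 177.46]. Speed limits (degrees/s): [159.86, 159.86, 180, 180, 180, 180].

### API

Orientations are given as [roll, pitch, yaw] about the fixed x, y, z axes, in that order (R = Rz(yaw) Ry(pitch) Rx(roll)).
In Python, from workcell import env gives the robot as it stands. The module is installed in compiled form; this text tells all that it offers. Calls block until the motion is done:
- env.goto(position, orientation): joint-space move of the TCP to a pose.
- env.move_straight(position, rotation=None, rate=0.15, force_limit=None): straight line of the TCP; rotation=None keeps the orientation; rate is the mean speed in m/s. With force_limit (N) it stops when the force on the tool has changed by that much, and returns True; else False.
- env.set_joints(angles): joint-space move.
- env.gripper_to(opening, grasp_force=None): opening from 0.0 (shut) to 1.0 (fully open); grasp_force is the grip in N (None keeps the last); returns when the fingers have stopped.
- env.dwell(seconds).
- env.inverse_kinematics(position, orientation): joint angles nearest the present ones, or None.
- env.read_state(): the state.
- env.grab_frame(name): name is "side" or "top"; returns a dict with "image" (400x640x3 uint8, blue, green, red), "fx", "fy", "cx", "cy" (pixels), "D" ([k1, k2, p1, p2, k3] as OpenCV has them; the pictures are not rectified), "position" and "orientation" of the camera in the world. Camera axes: x right, y up, looking along -z (the intrinsics and any distortion apply to the point x, -y, -z); pixel columns grow to the right and rows downward; lengths in m; the calibration is good to about 2 mm. A picture is of the moment at which its call begins. There is no depth.
A pose or a line that the arm cannot do raises env.Unreachable and nothing moves.
- env.close_job(): hands the job in; it is judged then, once.
Trained networks look in a picture, given as the dict that the camera call returned (one of the last four; its "shot" number tells which), for a name from the list of things; names that differ only in an ending like _2 or _b are one class to them, and where a whole thing is asked for, a point or a joint stands for the part that bears it (a point fixed in the world has none). Each returns a list of dicts, best first, with "score" (0 to 1); they miss things now and then, are a little off and sometimes report something else, mostly with a low value. They report only what shows in the picture. A call takes as long as a camera call. They do not tell look-alikes from the thing itself.
- env.search_frame(picture, thing): "xyz" ([x, y, z] in m, in world coordinates, good to about 4 mm: the middle of the surface that is visible of it).
- env.trace(picture, thing): "mask" (400x640 bool, what is visible of it).
The state is a dict: "clock": time; "joint_positions": joint angles; "qvel": joint speeds; "joint_torque": joint torques, N m; "position": TCP position; "tool_rot": TCP orientation; "force": force on the tool from outside, world axes, zero at the start; "wrist_torque": the same for the moment, N m; "opening": opening from 0.0 (shut) to 1.0 (fully open); "finger_force": force on a finger pad.
Only numpy, scipy, OpenCV 4.12 (cv2) and the standard library are available. Lean on these libraries where they do the work, as an engineer would, in place of code of your own. Each camera call takes 0.05 s, during which the arm holds its last target. There are 200 camera calls.

### The job

Lift the black fuse box cover out of its pocket in the metal parts tray by the rib on its top, hook its front lip into the slot under the keeper bar of the open fuse box, and then pivot it down and press the rear until the steel clip snaps over its edge and the cover lies flat. Let go of it and leave the bracket, the bolt and the cream cap where they lie.

Things in the scene. Friction and masses are not known exactly. Their poses are not given: they have to be found in the camera images.
- fuse_cover: Loose black plastic cover, 0.07-0.14 kg: plate 100 (x) x 80 (y) x 5 mm, origin at centre of its underside, z up, -x its front. Front lip 52 mm wide, 3 thick, level with the underside, reaches x = -60. Rib on top, 10 mm thick (y), from x = -35 to 9, top at z = 27: the only grip while in the pocket (fingers close along y).
- lip (a point): Middle of the tip of the cover's lip, at (-60, 0, 1.5) mm in the cover's frame. It must go under the keeper bar.
- press_pad (a point): Middle of the bare top behind the rib (x = 9 to 46 mm), where the cover can be pressed down; at (27.5, 0, 5) mm in the cover's frame.
- rear_edge (a point): Middle of the upper rear edge of the cover, at (50, 0, 5) mm in the cover's frame. When home it is at z = 45 mm in the fuse box's frame.
- parts_tray: Fixed bare metal tray, 128 x 98 mm, 12 mm high, origin at its foot under the pocket's centre, axes as those of the cover in it. Pocket floor 5 mm above the surface, 7 mm deep, with the cover's outline and 2 to 3 mm play: the plate lies 2 mm below the rim and comes out only upward.
- fuse_box: Fixed grey open fuse box, 122 (x) x 88 (y) mm, two 5 mm high ears to y = +-58. Origin at its foot, x from slot (front, near the robot) to clip (rear). Side rims (|y| > 35) and rear rim (x > 47) are at z = 40: the cover rests there, axes as the box's, origin at (0, 0, 40) mm, 1.5 mm play forward, 2.5 back (stops 4 mm high behind it).
- slot (a point): Middle of the slot's mouth, at (-52, 0, 40) mm in the box's frame. Keeper bar above it: inner edge x = -52, underside z = 45.5, top z = 49.5. Slot 58 mm wide, floor z = 33, end wall x = -61.5; open to the box inside. The lip goes in only with the cover tilted rear up, about 15 to 40 degrees, moving forward (-x) and down.
- latch_nose (a point): Inner lower corner of the steel clip's nose at rest, at (46, 0, 46) mm in the box's frame (fixed point, does not move with the clip). Above it a steep ramp leans outward up to z = 64 mm. Clip 18 mm wide, its back at x = 60.
- latch (a joint): Slide of the sprung steel clip, m: 0 = at rest, up to 0.009 pushed outward (+x of the box). The cover's rear edge, pressed down on its ramp (about 5 to 15 N at the press pad), drives it out 3 to 6 mm; it springs back over the edge once the cover is down. The cover's weight alone does not do it.
- zinc_bracket: Bystander: small yellow-zinc bracket, 63x43x36 mm, lying to the right of the fuse box; origin under its centre. Leave it.
- bolt: Bystander: hexagon bolt, 14x36x13 mm, lying to the left of the fuse box; origin under its centre. Leave it.
- cream_cap: Bystander: round ribbed cream cap, 56 mm across, 28 mm high, lying to the left of the parts tray; origin under its centre. Leave it.
Things that resemble listed ones, but are neither listed nor needed, are in the scene too. There is more than one size of the fuse_cover; the one meant has the size given above.

How it is judged (in metres and radians):
On the way, in this order (a step that is already met when the one before it is completed fails the run):
1. the cover is lifted clear of the tray pocket (z of fuse_cover in the frame of parts_tray above 0.03 m), for 0.1 s.
2. the lip is hooked under the keeper bar with the cover still tilted, rear up (x of lip in the frame of fuse_box between -0.0625 and -0.0545 m and z of lip in the frame of fuse_box between 0.032 and 0.045 m and angle between the z axis of fuse_cover and the z axis of fuse_box, either way round above 0.08 rad), for 0.1 s.
At the end, for the whole second after the job is handed in: Cover flat on the fuse box (within 0.04 rad), lip hooked at least 3 mm under the keeper bar, rear edge within 1.5 mm of fully down under the clip's nose, clip within 1.5 mm of rest, cover released and at rest; bracket, bolt and cap not moved more than 30 mm (x of lip in the frame of fuse_box between -0.063 and -0.055 m and z of lip in the frame of fuse_box below 0.045 m and z of rear_edge in the frame of fuse_box below 0.0465 m and angle between the z axis of fuse_cover and the z axis of fuse_box, either way round below 0.04 rad and value of joint latch below 0.0015 m and linear speed of fuse_cover below 0.02 m/s); the robot touches nothing.
It fails at once if the bracket was moved by more than 30 mm (distance of zinc_bracket from where it was at the start of the episode above 0.03 m).
It fails at once if the bolt was moved by more than 30 mm (distance of bolt from where it was at the start of the episode above 0.03 m).
It fails at once if the cream cap was moved by more than 30 mm (distance of cream_cap from where it was at the start of the episode above 0.03 m).
It also fails if it takes over 58 s, if anything falls off the work surface, if the arm or the gripper's body presses on something with over 40 N, if the wrist force passes 120 N, or if a joint passes its speed limit or range.

## Working session

There is one attempt and no reset: what is moved stays moved. The work goes in short steps, each a Python script; the robot and the scene stay as the last script left them, time stands still between calls to the robot, and variables do not carry over. Pictures are saved under pics/ and viewed, at most 10 in all, crops included, and the job is handed in when it is done.

```bash
mkdir -p pics
python3 - <<'E'
from workcell import env
import cv2,numpy as np
np.set_printoptions(precision=4,suppress=True)
s=env.read_state();print(s)
for n in("top","side"):
    p=env.grab_frame(n);cv2.imwrite(f"pics/{n}0.png",p["image"])
    print(n,{k:p[k] for k in p if k!="image"})
    for t in("fuse_cover","parts_tray","fuse_box","latch","zinc_bracket","bolt","cream_cap"):
        print(t,[(np.round(d["xyz"],4),round(d["score"],2)) for d in env.search_frame(p,t)])
E
```

```text
{'clock': 0.0, 'joint_positions': array([ 86.894 ,  22.0905,   0.3795,  -0.0306, -68.4121, -14.8179]), 'qvel': array([-0.0799, -0.0091,  0.0949, -0.0288, -0.1321,  0.0482]), 'joint_torque': array([ -0.0006, -39.067 ,  18.74  ,   4.2198,   0.0109,  -0.0002]), 'position': array([0.1921, 0.5941, 0.2215]), 'tool_rot': array([179.8737,  -0.004 , -17.9352]), 'force': array([0.6935, 1.3021, 0.3533]), 'wrist_torque': array([0.0058, 0.0017, 0.0422]), 'finger_force': 0.0, 'opening': 0.9979798186628557}
top {'fx': 472.2071494735063, 'fy': 472.2071494735063, 'cx': 322.69844393472283, 'cy': 201.66729138098637, 'D': array([-0.0826,  0.    ,  0.    ,  0.    ,  0.    ]), 'position': array([0.4515, 0.2284, 0.9896]), 'orientation': array([  5.9988,  -1.9899, -90.5826]), 'shot': 1}
fuse_cover [(array([0.6644, 0.0193, 0.0072]), 0.78), (array([0.6845, 0.1495, 0.0083]), 0.57)]
parts_tray [(array([0.6733, 0.154 , 0.0139]), 0.8)]
fuse_box [(array([0.4297, 0.2199, 0.0179]), 0.81)]
latch [(array([0.6889, 0.1599, 0.012 ]), 0.7), (array([0.4825, 0.2235, 0.0561]), 0.37)]
zinc_bracket [(array([0.42  , 0.1047, 0.0131]), 0.71)]
bolt [(array([0.4985, 0.4257, 0.0073]), 0.44)]
cream_cap [(array([0.6449, 0.2839, 0.0232]), 0.82)]
side {'fx': 512.4771408680892, 'fy': 512.4771408680892, 'cx': 324.44658694533314, 'cy': 197.49273581985625, 'D': array([-0.0331,  0.    ,  0.    ,  0.    ,  0.    ]), 'position': array([ 0.2714, -0.6276,  0.5918]), 'orientation': array([ 58.0792,  -0.0341, -18.2723]), 'shot': 2}
fuse_cover [(array([0.6597, 0.0099, 0.0084]), 0.96), (array([0.6736, 0.1558, 0.0113]), 0.64), (array([0.5001, 0.4278, 0.0054]), 0.55)]
parts_tray [(array([0.6696, 0.1255, 0.0131]), 0.57)]
fuse_box []
latch []
zinc_bracket [(array([0.4144, 0.1029, 0.0156]), 0.7)]
bolt []
cream_cap [(array([0.6452, 0.2687, 0.0178]), 0.67)]
```

View pics/top0.png

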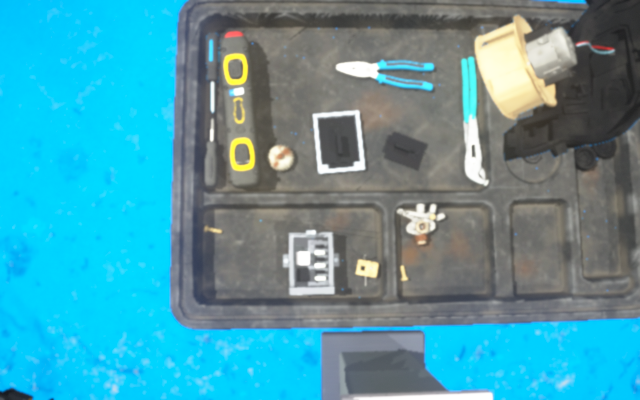

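View pics/side0.png

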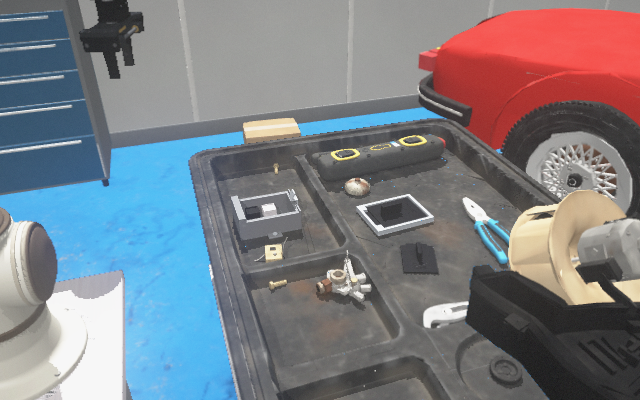

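The top view shows the tray with the cover at (340,142), a smaller look-alike cover at (405,150), the box at (311,263) with its clip at about (310,232), and the bracket at (367,268). Next I'll zoom in on the tray and the box.

Run:
```python
import cv2,numpy as np
a=cv2.imread("pics/top0.png");b=cv2.imread("pics/side0.png")
g=lambda im:(255*(im/255.)**.5).astype(np.uint8)
r=lambda im,x,y,w,h,f:cv2.resize(g(im[y:y+h,x:x+w]),None,fx=f,fy=f,interpolation=cv2.INTER_CUBIC)
cv2.imwrite("pics/crop.png",np.vstack([np.hstack([r(a,305,102,66,75,4),np.zeros((300,16,3),np.uint8),r(a,275,225,80,75,4)]),
 np.hstack([r(b,350,185,90,60,4)[:, :360],r(b,225,180,85,60,4)[:,:240]])[:, :600]]) )
```

```text
(no output)
```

View pics/crop.png

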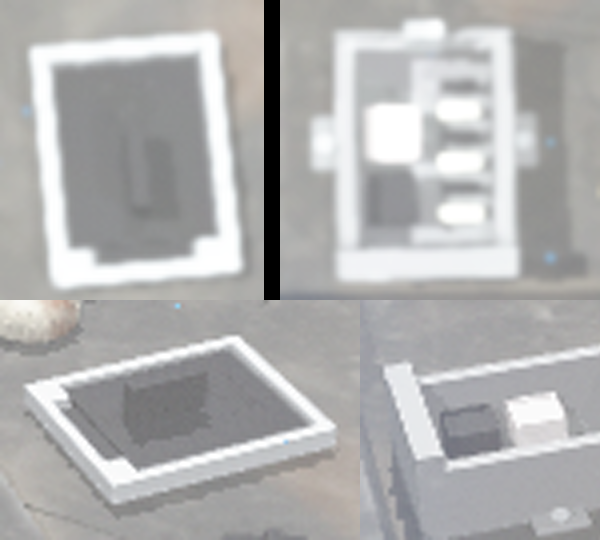

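The lip notch of the tray faces the robot (crop ~(150,250)), and the box's keeper bar is also on the robot side with the clip at the far side. Next I'll fit x, y and yaw for both from their silhouettes.

```bash
cat > h.py <<'E'
from workcell import env
import cv2,numpy as np
from scipy.spatial.transform import Rotation as Ro
from scipy.optimize import minimize
np.set_printoptions(precision=4,suppress=True)
def proj(p,P):
    R=Ro.from_euler('xyz',p["orientation"],degrees=True).as_matrix()
    c=(np.atleast_2d(P)-p["position"])@R*[1,-1,-1]
    K=np.array([[p["fx"],0,p["cx"]],[0,p["fy"],p["cy"]],[0,0,1]])
    return cv2.projectPoints(c,np.zeros(3),np.zeros(3),K,p["D"])[0][:,0]
def place(q,P):  # q=x,y,yaw(deg); P in mm
    return Ro.from_euler('z',q[2],degrees=True).apply(np.atleast_2d(P)/1000.)+[q[0],q[1],0]
def box(x0,x1,y0,y1,z0,z1): return [[x,y,z] for x in(x0,x1) for y in(y0,y1) for z in(z0,z1)]
def hullmask(pts,S=4):
    m=np.zeros((400*S,640*S),np.uint8)
    cv2.fillConvexPoly(m,cv2.convexHull(np.round((pts+.5)*S-.5).astype(np.int32)),1)
    return cv2.resize(m.astype(np.float32),(640,400),interpolation=cv2.INTER_AREA)
def fit(views,model,q0):
    def cost(q): return sum(np.abs(hullmask(proj(p,place(q,model)))-m).sum()/m.sum() for p,m in views)
    best=None
    for dy in(-4,4):
        r=minimize(cost,q0,method='Nelder-Mead',options=dict(initial_simplex=[np.array(q0)+d for d in([0,0,dy],[.008,0,0],[0,.008,0],[-.005,-.005,-dy])],xatol=1e-4,fatol=1e-4))
        if best is None or r.fun<best.fun: best=r
    return best
TRAY=box(-69,59,-49,49,0,12)
BOX=box(-66,56,-44,44,0,40)+box(-66,-52,-44,44,40,49.5)+box(-9,9,-58,58,0,5)+box(52,60,-9,9,40,64)
E
python3 - <<'E'
from h import *
P=[env.grab_frame(n) for n in("top","side")]
out=[]
for name,model,q0 in(("parts_tray",TRAY,[.673,.154,5]),("fuse_box",BOX,[.43,.22,0])):
    v=[]
    for p in P:
        d=env.trace(p,name)
        if name=="parts_tray" : near=proj(p,place(q0,[[0,0,12]]))[0]
        else: near=proj(p,place(q0,[[0,0,30]]))[0]
        best=None
        for e in d:
            ys,xs=np.nonzero(e["mask"]); c=np.array([xs.mean(),ys.mean()])
            print(name,e["score"],c,len(xs))
            if np.hypot(*(c-near))<25 and best is None: best=e["mask"]
        if best is None: continue
        pts=np.argwhere(best)[:,::-1].astype(np.float32)
        m=np.zeros((400,640),np.uint8);cv2.fillConvexPoly(m,cv2.convexHull(pts).astype(np.int32),1)
        v.append((p,m.astype(np.float32)))
    for vv in [v]+[[x] for x in v]:
        r=fit(vv,model,q0);print(name,len(vv),vv[0][0]["shot"],r.x,r.fun)
        if len(vv)==len(v): out.append(r.x) if vv is v else None
np.save("q.npy",out)
tiles=[]
for p in P:
    S=5;im=(255*(p["image"]/255.)**.5).astype(np.uint8)
    for q,lines,cz in((out[0],[(box(-69,59,-49,49,12,12)),(box(-52.5,52.5,-42.5,42.5,12,12)),(box(-35,9,-5,5,32,32))],12),(out[1],[box(-66,56,-44,44,40,40),box(-66,-52,-44,44,49.5,49.5),box(-52,47,-35,35,40,40),box(46,60,-9,9,64,64)],40)):
        c=proj(p,place(q,[[0,0,cz]]))[0].astype(int);o=c-[39,29]
        t=cv2.resize(im[o[1]:o[1]+58,o[0]:o[0]+78],None,fx=S,fy=S,interpolation=cv2.INTER_CUBIC)
        for L in lines:
            u=proj(p,place(q,np.array(L)[[0,2,6,4]]))
            cv2.polylines(t,[np.round((u-o+.5)*S).astype(np.int32)],True,(0,0,255),1)
        tiles.append(t)
cv2.imwrite("pics/ov1.png",np.vstack([np.hstack(tiles[:2]),np.hstack(tiles[2:])]))
E
```

```text
parts_tray 0.7 [338.6726 142.7372] 959
parts_tray 0.66 [310.3072 262.9254] 3044
parts_tray 0.84 [393.9222 215.7656] 1041
parts_tray 0.17 [266.048  214.8183] 2708
parts_tray 2 3 [0.6887 0.1602 5.2796] 0.10403192043304443
parts_tray 1 3 [0.6891 0.1594 4.5507] 0.039292436093091965
parts_tray 1 4 [0.6882 0.1617 5.9057] 0.05470193922519684
fuse_box 0.62 [310.5073 262.833 ] 2941
fuse_box 0.73 [266.625  214.8145] 2771
fuse_box 2 3 [0.4326 0.2199 1.6864] 0.062031179666519165
fuse_box 1 3 [ 0.433   0.2196 -0.0846] 0.023143796250224113
fuse_box 1 4 [0.4319 0.2197 2.1527] 0.03322575241327286
```

View pics/ov1.png

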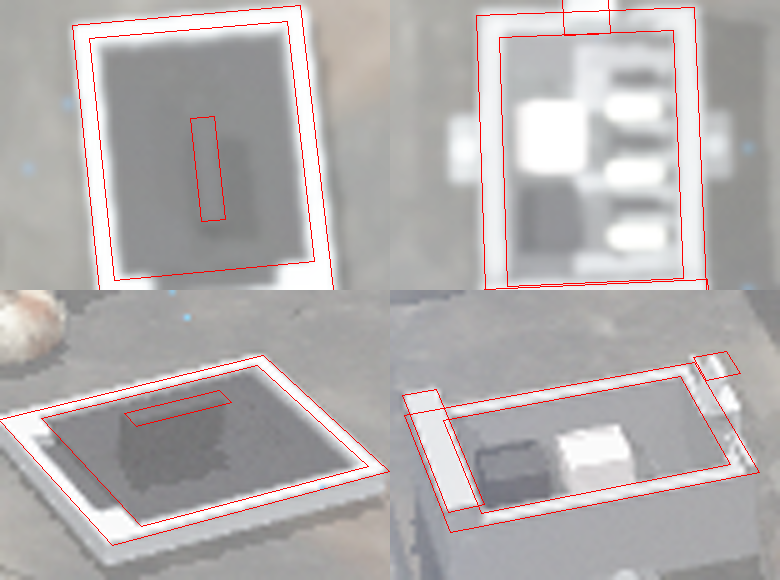

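Both fits agree with the picture to about 1 px: the tray is at (0.689, 0.160, 5°), the box at (0.432, 0.220, ~1°), and the rib is where the overlay predicts. Now I'll grasp the cover.

```bash
cat >> h.py <<'E'
def tool(q,x,y,z,th=0):
    """tool pose for a point (mm) given in frame q, cover tilted rear up by th"""
    R=Ro.from_euler('z',q[2],degrees=True)*Ro.from_euler('y',-th,degrees=True)*Ro.from_euler('x',180,degrees=True)
    return place(q,[[x,y,z]])[0],R.as_euler('xyz',degrees=True)
E
python3 - <<'E'
from h import *
q=np.load("q.npy")[0]; q[2]=5.0
env.goto(*tool(q,-13,0,110)); env.gripper_to(0.45,10)
print(env.move_straight(tool(q,-13,0,13)[0],rate=.08,force_limit=8)); s=env.read_state();print(s["position"],s["force"])
print(env.gripper_to(0,40)); s=env.read_state();print(s["opening"],s["finger_force"],s["position"],s["force"],s["clock"])
p=tool(q,-13,0,13)[0]
env.move_straight(p+[0,0,.10],rate=.08);env.dwell(.3)
s=env.read_state();print(s["opening"],s["finger_force"],s["position"],s["tool_rot"],s["force"],s["clock"])
tl=[]
for n in("top","side"):
    f=env.grab_frame(n);c=proj(f,s["position"])[0].astype(int)
    tl.append(cv2.resize((255*(f["image"][c[1]-50:c[1]+60,c[0]-60:c[0]+60]/255.)**.5).astype(np.uint8),None,fx=3.3,fy=3.3,interpolation=cv2.INTER_CUBIC))
cv2.imwrite("pics/g.png",np.hstack(tl))
E
```

```text
False
[0.6762 0.1593 0.0138] [-0.6059 -0.454   0.9775]
False
0.11081166532360734 39.99998688697815 [0.6757 0.159  0.0131] [-0.6723  0.4034  0.0771] 6.4667
0.11274308710126227 39.999627470970154 [0.6756 0.159  0.1127] [179.9906   0.0236   4.9994] [ 0.2367 -0.8184 -1.5853] 8.1667
```

View pics/g.png

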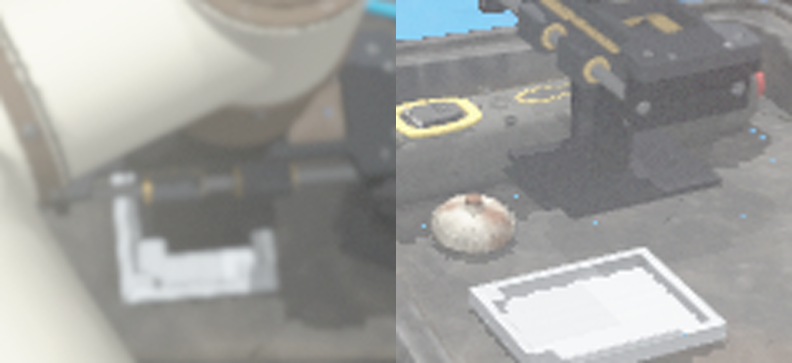

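The cover is held (9.8 mm opening), it hangs level and the tray is empty. Next I'll compare the predicted cover corners with this picture and refine the box's pose from the edges in the saved images.

Run:
```python
from h import *
from scipy.ndimage import map_coordinates
P=[env.grab_frame(n) for n in("top","side")]
s=env.read_state();c=proj(P[1],s["position"])[0].astype(int)
q=[*s["position"][:2],5.0]; z=s["position"][2]*1000-8
u=proj(P[1],place(q,[[13+x,y,z+dz] for x,y,dz in((50,-40,5),(50,-40,0),(-50,-40,0),(-60,-26,0),(-60,26,3),(-50,40,5),(50,40,5))]))
print("cover corners in crop",(u-(c-60)+.5)*3.3+[396,0])
env_im=[cv2.imread(f"pics/{n}0.png") for n in("top","side")]
rect=lambda x0,x1,y0,y1,z:[((x0,y0,z),(x1,y0,z)),((x1,y0,z),(x1,y1,z)),((x1,y1,z),(x0,y1,z)),((x0,y1,z),(x0,y0,z))]
# edges: long sides (outer/inner) at z40, bar edges, rear inner edge
E=[((-50,y,40),(45,y,40)) for y in(-44,44,-35,35)]+[((-52,-42,49.5),(-52,42,49.5))]+[((47,-33,40),(47,-10,40)),((47,10,40),(47,33,40))]
G=[]
for im in env_im:
    g=cv2.GaussianBlur(cv2.cvtColor(im,cv2.COLOR_BGR2GRAY).astype(np.float32),(0,0),.8)
    m=np.hypot(cv2.Sobel(g,-1,1,0),cv2.Sobel(g,-1,0,1));G.append(np.minimum(m,np.percentile(m,97)))
pts=np.vstack([np.linspace(a,b,40) for a,b in E])
def sc(q,vs): return -sum(map_coordinates(G[i],proj(P[i],place(q,pts)).T[::-1],order=1).mean() for i in vs)
q0=np.load("q.npy")[1]
for vs in((0,),(1,),(0,1)):
    b=min((minimize(sc,q0+[dx,dy,a],args=(vs,),method='Nelder-Mead',options=dict(initial_simplex=q0+[dx,dy,a]+np.array([[0,0,0],[.002,0,0],[0,.002,0],[0,0,1.]]))) for dx in(-.003,0,.003) for dy in(-.003,0,.003) for a in(-2,-.7,.6)),key=lambda r:r.fun)
    print(vs,b.x,b.fun,sc(q0,vs))
```

```text
cover corners in crop [[726.8461 217.1744]
 [725.8844 224.6314]
 [576.3958 258.8875]
 [548.9348 250.8992]
 [507.1802 205.756 ]
 [511.4253 189.3215]
 [654.6208 159.278 ]]
(0,) [ 0.4331  0.2199 -0.0125] -155.92901611328125 -154.22824
(1,) [0.4328 0.22   1.1405] -187.80746459960938 -187.11522
(0, 1) [0.4329 0.2198 0.9285] -342.81280517578125 -341.34344
```

```bash
cat >> h.py <<'E'
QB=[.4329,.2199,.7]; GX=-12.; GZ=8.
def cov(lx,lz,th,gx=GX,gz=GZ):
    """tool pose with the held cover's lip at (lx,lz) in the box frame, tilt th"""
    a=np.radians(th);u,w=gx+60,gz-1.5
    return tool(QB,lx+u*np.cos(a)-w*np.sin(a),0,lz+u*np.sin(a)+w*np.cos(a),th)
def inv(gx=GX,gz=GZ):
    s=env.read_state();R=Ro.from_euler('xyz',s["tool_rot"],degrees=True)*Ro.from_euler('x',180,degrees=True)
    l=s["position"]+R.apply([(-60-gx)/1000,0,(1.5-gz)/1000])
    b=Ro.from_euler('z',-QB[2],degrees=True)
    x=b.apply(R.apply([1,0,0])); return b.apply(l-[QB[0],QB[1],0])*1000,np.degrees(np.arcsin(x[2])),s["force"],s["opening"],s["clock"]
def snap(name):
    f=env.grab_frame("side");c=proj(f,place(QB,[[0,0,60]]))[0].astype(int)
    cv2.imwrite(name,cv2.resize((255*(f["image"][c[1]-45:c[1]+45,c[0]-60:c[0]+60]/255.)**.5).astype(np.uint8),None,fx=5,fy=5,interpolation=cv2.INTER_CUBIC))
E
python3 - <<'E'
from h import *
for a in((-46,90,25),(-47,41,25),(-60,39,25),(-60,41.5,0)): print(env.inverse_kinematics(*cov(*a)))
s=env.read_state();env.move_straight(s["position"]+[0,0,.05])
env.goto(*cov(-46,90,25));print(inv())
print(env.move_straight(cov(-47,55,25)[0],rate=.06,force_limit=6),inv())
print(env.move_straight(cov(-47,40,25)[0],rate=.04,force_limit=6),inv())
snap("pics/h1.png")
E
```

```text
[ 40.9216   6.1446 -61.108   79.04   -16.1393 -26.0711]
None
None
[ 47.2361  20.0149 -32.9977   0.     -36.9874  43.4639]
(array([-45.7993,  -0.1904,  89.7559]), np.float64(24.977394356007004), array([ 0.2182,  0.2499, -1.6076]), 0.11271054352887405, 10.3167)Traceback (most recent call last):
  File "<stdin>", line 5, in <module>
workcell.Unreachable: the arm cannot follow that straight line within its joint ranges
```

Run:
```python
from h import *
def st(a): return env.inverse_kinematics(*cov(*a)) is not None
for th in(10,12,14,15,16,17,18,19,20,22): print(th,[st((x,z,th)) for x,z in((-47,70),(-47,55),(-47,40),(-54,39),(-60,39))],env.inverse_kinematics(*cov(-60,39,th)))
```

```text
10 [True, True, True, True, True] [ 51.4418  15.9105 -46.6408  20.6677 -22.3927  20.4608]
12 [True, True, True, True, True] [ 51.2208  15.0239 -50.3893  29.2311 -19.1852  12.2446]
14 [True, True, True, True, True] [ 49.5024  14.0631 -54.6185  41.6995 -15.881    1.4606]
15 [True, True, True, True, True] [ 47.641   13.55   -56.8052  50.0657 -14.2778  -5.1277]
16 [True, True, True, True, True] [ 44.897   13.0379 -58.8448  59.9648 -12.8242 -12.4003]
17 [True, True, True, True, True] [ 41.3786  12.5707 -60.5178  70.8861 -11.6359 -19.9328]
18 [True, True, True, True, False] None
19 [True, True, True, False, False] None
20 [True, True, False, False, False] None
22 [True, False, False, False, False] None
```

Run:
```python
from h import *
env.goto(*cov(-46,85,16));print(inv())
print(env.move_straight(cov(-47,55,16)[0],rate=.05,force_limit=8),inv())
print(env.move_straight(cov(-47,40,16)[0],rate=.03,force_limit=8),inv())
print(env.read_state()["joint_positions"])
snap("pics/h1.png")
```

```text
(array([-45.8374,  -0.1842,  84.8023]), np.float64(16.000525201979745), array([ 0.3751,  0.5639, -1.278 ]), 0.10984181046658593, 11.125)
False (array([-46.8149,  -0.0975,  55.1533]), np.float64(16.013850079412286), array([ 0.0923,  0.7394, -1.6535]), 0.11172725642887575, 11.875)
False (array([-46.7351,   0.2207,  40.2973]), np.float64(16.02978640073393), array([ 0.6015,  0.257 , -1.4127]), 0.11427945881957383, 12.525)
[ 44.8849  13.8741 -56.9225  56.1574 -13.3739  -8.4894]
```

View pics/h1.png

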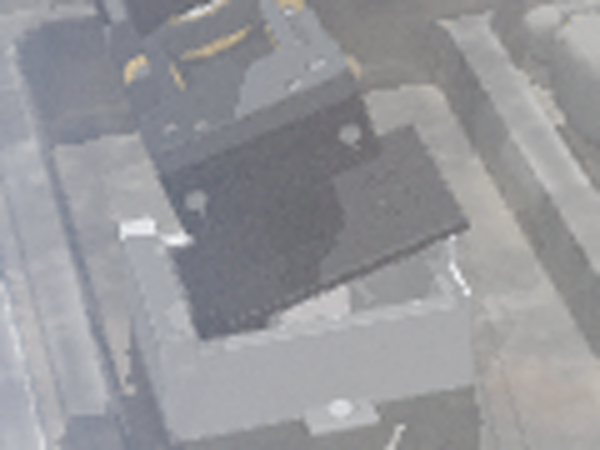

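The cover is tilted inside the box opening, with its front corner at (203,338) just behind the keeper and its rear above the clip at (465,235). Next I'll slide it forward.

Run:
```python
from h import *
print(env.move_straight(cov(-61,40,16)[0],rate=.02,force_limit=5),inv())
env.dwell(.2);print(inv())
snap("pics/h2.png")
```

```text
True (array([-59.4542,  -0.1181,  40.2707]), np.float64(16.054257924954026), array([ 3.2982, -0.0991, -1.6283]), 0.11327316813201338, 13.2083)
(array([-59.43  ,  -0.1304,  40.1387]), np.float64(16.036979982031244), array([4.9541, 0.219 , 0.1511]), 0.1100139061392516, 13.4083)
```

View pics/h2.png

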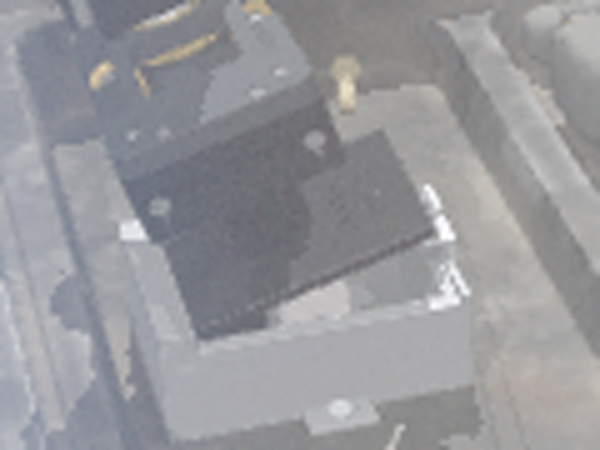

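Contact at the front wall puts the cover 1.6 mm ahead of nominal, so the grip is at about x = -10.6 mm. I'll back off slightly and pivot down until the rear meets the clip.

```bash
sed -i 's/^QB=.*/QB=[.4329,.2199,.7]; GX=-10.6; GZ=8./' h.py
python3 - <<'E'
from h import *
env.move_straight(cov(-60,40,16)[0],rate=.02);print(inv())
for th in np.arange(14,0,-1.5):
    hit=env.move_straight(*cov(-60,40+1.3*(16-th)/16,th),rate=.01,force_limit=7)
    l,t,f,o,c=inv();print(round(th,1),hit,l,round(t,2),f,round(c,2))
    if hit: break
snap("pics/h3.png")
E
```

```text
(array([-60.6628,  -0.3023,  39.5852]), np.float64(15.899045007456362), array([ 1.0752,  0.1179, -0.9549]), 0.11294513168225072, 13.7083)
14.0 False [-60.4183   0.0725  39.8476] 13.99 [-0.5678  0.8083 -1.8047] 14.11
12.5 False [-59.9938  -0.1473  40.1753] 12.53 [-0.2995 -0.3473 -1.0389] 14.4
11.0 False [-59.8684  -0.3016  40.347 ] 11.05 [-0.1727  1.0586 -1.7375] 14.67
9.5 False [-59.9022  -0.3974  40.4424] 9.55 [ 0.2868  1.1339 -1.5597] 14.93
8.0 False [-60.3785  -0.7061  40.35  ] 8.01 [-2.2698  0.1958 -1.262 ] 15.2
6.5 False [-61.0509  -1.4276  40.3613] 6.44 [-5.1191 -0.837   1.4829] 15.47
5.0 False [-61.0924  -1.3458  40.6532] 4.93 [-6.7272 -0.8223  4.0535] 15.73
3.5 False [-61.3034  -1.448   40.9366] 3.41 [-8.2529 -0.9762  5.0531] 16.0
2.0 False [-61.7854  -1.7551  40.5246] 1.84 [-7.0425 -0.5327  2.2477] 16.27
0.5 False [-61.4564  -1.3429  40.789 ] 0.38 [-7.034   0.142   2.0672] 16.53
```

View pics/h3.png

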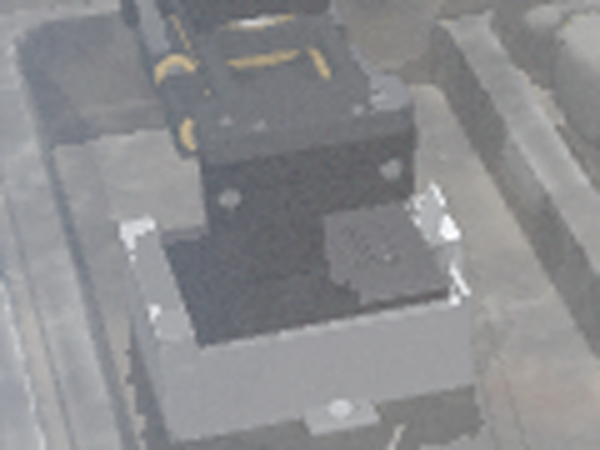

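The cover lies almost down on the clip, with the rear still loaded (7 N). I'll release it and press at the pad.

Run:
```python
from h import *
env.gripper_to(0.35,20)
p,_=tool(QB,-10.6,0,50);s=env.read_state();env.move_straight(s["position"]+[0,0,.06],rate=.08)
env.gripper_to(0,20)
env.goto(*tool(QB,26,0,85));s=env.read_state();print(s["opening"],s["position"],s["clock"])
for lim in(18,28):
    hit=env.move_straight(tool(QB,26,0,41)[0],rate=.02,force_limit=lim);s=env.read_state();print(hit,s["position"],s["force"],s["clock"])
env.move_straight(tool(QB,26,0,130)[0],rate=.1)
s=env.read_state();env.goto(place(QB,[[0,-0,0]])[0]+[.05,.28,.25],s["tool_rot"])
snap("pics/h4.png")
p=env.grab_frame("top");o=proj(p,place(QB,[[0,0,45]]))[0].astype(int)-[40,35]
a=cv2.imread("pics/h4.png");b=cv2.resize((255*(p["image"][o[1]:o[1]+70,o[0]:o[0]+80]/255.)**.5).astype(np.uint8),(514,450),interpolation=cv2.INTER_CUBIC)
cv2.imwrite("pics/h5.png",cv2.resize(np.hstack([a,b]),(799,323),interpolation=cv2.INTER_AREA));print(env.read_state()["clock"])
```

```text
0.004785578487570361 [0.4593 0.2198 0.0839] 19.275
True [0.459  0.2203 0.0454] [-0.6101  0.34    2.6972] 21.0917
True [0.4591 0.2203 0.0454] [-2.1188  0.0882  4.4692] 21.3
23.5667
```

View pics/h5.png

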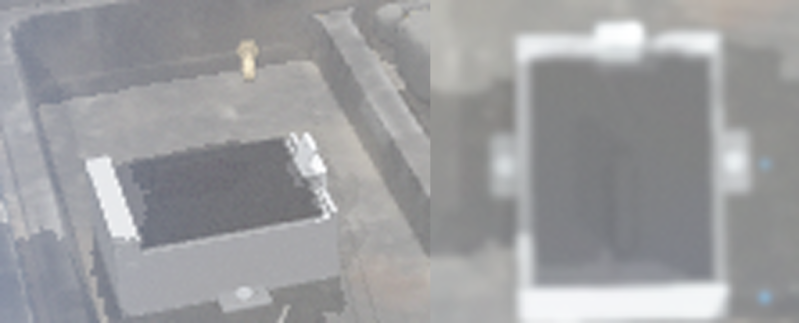

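The cover lies flat with the clip's nose over its rear edge (right picture, ~(618,45)), and the press met a hard stop at z = 45.4 mm, which is the home height. I'll do one firm press further back to confirm, then clear the arm and hand in.

Run:
```python
from h import *
env.goto(*tool(QB,32,0,75))
env.move_straight(tool(QB,32,0,50)[0],rate=.04)
for z in(45,43,41,39.5):
    env.move_straight(tool(QB,32,0,z)[0],rate=.01,force_limit=30);env.dwell(.15);s=env.read_state();print(z,s["position"],s["force"])
    if s["force"][2]>22: break
env.move_straight(tool(QB,32,0,130)[0],rate=.1)
s=env.read_state();env.goto(place(QB,[[0,0,0]])[0]+[.05,.28,.25],s["tool_rot"])
snap("pics/h6.png");env.dwell(.3);print(env.read_state()["clock"])
```

```text
45 [0.4649 0.2203 0.0454] [-2.3866 -0.1169  4.8334]
43 [0.4649 0.2203 0.0453] [-5.4265 -0.5935 18.5442]
41 [0.465  0.2203 0.0453] [-10.8318  -2.6228  31.6227]
29.95
```

View pics/h6.png

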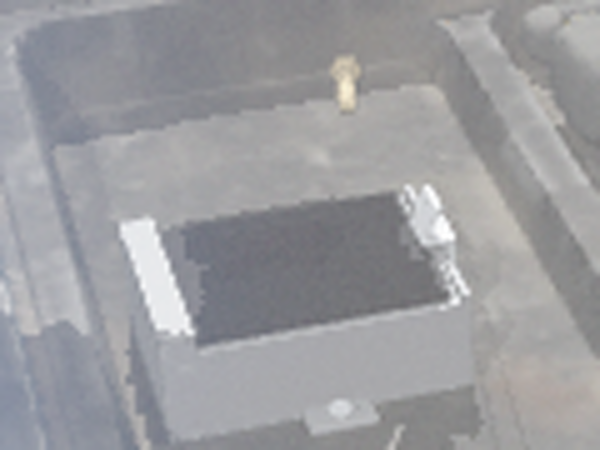

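The cover is rigid at 31 N with no further travel. The picture shows it flat with the clip over its rear at (425,230), and the robot is clear.

```bash
python3 -c "
from workcell import env
print(env.close_job())"
```

```text
the job is handed in; nothing more can be done
None
```

The cover is hooked under the keeper bar, pressed down flat under the clip and released, and the job is handed in; the hand-in returned no verdict, and the bracket, bolt and cap were never touched.

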